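# Find the concealed catch and open the battery bay

## Robot

A 6-joint arm with a two-finger parallel gripper is mounted at the origin on the work surface. World frame = base frame: x ahead of the robot, y to its left, z up, the work surface at z = 0. Lengths are in m, angles in rad, forces in N, time in s.
With the tool pointing down it reaches from about 0.3 to 0.775 m from the base axis. Payload 14.6 kg.
Tool frame: the origin (TCP) lies midway between the tips of the shut fingers; the grasp point (between the pads) lies 19 mm behind it (robot.pinch_z is the distance from the TCP to the grasp point, in m); z points along the fingers, y is the direction in which the jaws open and shut (so a half turn about z gives the same grasp; the last joint's range is limited). The gripper opens to 94 mm and grips with 3 to 60 N. Pads are 16 mm wide; open, the fingers measure 119 mm over their backs; the gripper's body (75 mm by 177 mm) begins 78 mm behind the grasp point.
Start: joints at [1.118, 0.3, 1.521, -0, 1.321, -0.067], TCP at [0.207, 0.51, 0.205] pointing down, gripper open.
Joint ranges: [-3.03, 3.03], [-0.79, 2.21], [0.23, 2.52], [-1.04, 4.18], [0, 3.07], [-2.55, 2.55]. Speed limits (rad/s): [2.22, 2.22, 2.57, 3.14, 3.14, 3.14].

## Interface

Orientations are given as a unit quaternion [x, y, z, w].
In Python, from bench import robot, viewer, nets gives the robot as it stands.
- The arm moves only by the tool jog_arm, never from a script. Its arguments are lists of equal length, an entry for each row: "jaw": the opening, from 0 (shut) to 1 (fully open); "delta_pos": the shift along the world's x, y, z in cm, a list of three; "yaw": the turn about the world's z in degrees. In form: {"jaw": [jaw, ...], "delta_pos": [[x, y, z], ...], "yaw": [yaw, ...]}. A call has 1 to 10 rows; each row is the pose to reach, as a shift and turn from the pose commanded when the call began; what a row does not reach only later rows make up. A row lasts 1/12 s, in which the tool goes at most 41.7 mm and 7.16 degrees, less where a joint would pass 70% of its speed; a pose out of reach is approached as far as the arm can. A call with a gripper value outside its range is refused whole. The fingers move at their own pace and stop on an object; "squeeze" is the grip in N (left out, the last holds). Time passes only in rows, so rows that repeat a pose let the fingers close. It gives the time, the measured TCP pose, the force and the opening at its end, in the units of the state.
- robot.read_state(): the state, without advancing time (a new reading comes with each control period).
- viewer.camera(name): name is "scene" or "top" or "wrist"; returns (picture, depth): 420x560x3 uint8, blue, green, red; 420x560 float32, m along the optical axis (not along the pixel's ray), 0 where there is no reading.
- viewer.calibration(name): a dict with "mtx" (3x3 intrinsics, pixels), "origin" and "rotation" of the camera in the world. Camera axes: x right, y down, z forward; pixel columns grow to the right and rows downward; lengths in m; the calibration is good to about 2 mm. A picture is of the moment at which its call begins: read the wrist's pose just before it. calibration takes no time and is no camera call; for the wrist camera it gives the pose at the moment of the call.
- robot.finish_job(): hands the job in, once; it reports no verdict.
Trained networks look in the newest picture that a camera, given by its name, has taken for a name from the list of things; names that differ only in an ending like _2 or _b are one class to them, and where a whole thing is asked for, a point or a joint stands for the part that bears it (a point fixed in the world has none). Each returns a list of dicts, best first, with "p" (0 to 1); they miss things now and then, are a little off and sometimes report something else, mostly with a low value. They report only what shows in the picture. A call takes as long as a camera call.
- nets.recognise(camera, label): "location" ([row, column] in pixels, amid what is visible of it).
The state is a dict: "time_s": time; "q": joint angles; "qvel": joint speeds; "tau": joint torques, N m; "ee_pos": TCP position; "tool_rot": TCP orientation; "ft_force": force on the tool from outside, world axes, zero at the start; "wrist_torque": the same for the moment, N m; "gripper_width": finger opening in m.
Only numpy, scipy, OpenCV 4.12 (cv2) and the standard library are available. Lean on these libraries where they do the work, as an engineer would, in place of code of your own. Each camera call takes 0.05 s, during which the arm holds its last target. There are 200 camera calls.

## Task

The battery cover of the low white control unit is locked by a concealed catch: a flush button of bare metal somewhere in the flat metal panel in front of the cover. Find the button by feel or by eye and press it in with the fingertips until the cover springs ajar, then push the cover by its lip away from the robot until it is fully open, and leave the button sprung back. Do not lean hard on anything, grasp and lift nothing, and leave the things standing around and on the unit where they are.

Things in the scene. Friction and masses are not known exactly. Their poses are not given: they have to be found in the camera images.
- unit: the low white control unit, fixed to the bench: 240 mm deep (x), 470 mm wide (y). Origin at the centre of its underside; its x points away from the robot at yaw 0; turned by up to 0.22 rad. Top deck 70 mm above the origin. Raised ends (12 mm above the deck) cover x -120 to -22 mm, |y| 110 to 235 mm. The battery cover is grey plastic, on the deck at x -25 to 48, y -54 to 54 mm when closed
- panel_mid (a point): centre of the flat bare-metal panel's top, flush with the deck, at x -70, y 0, z 70 mm in the unit's frame; axes as the unit's. The panel shows 70 mm along x, 220 mm along y and is rigid, but for one button in it: a hole 40 mm (x) by 46 mm (y) filled by a plate of the same metal 2 mm below the panel. The hole is centred on the panel's long midline, anywhere within 60 mm of this point along y, unreported
- catch (a joint): travel of the hidden button in the panel, straight down: 0 at rest (2 mm below the panel), 0.006 m fully in (8 mm below the panel); it springs back when let go. It takes about 1.5 N to start and 5 N at the bottom. From about 4 mm on it frees the cover, which then stays free
- cover (a joint): travel of the battery cover along the unit's +x (away from the robot), in m: 0 closed and locked, about 0.018 to 0.024 where a spring throws it when the catch is pressed, 0.060 fully open at a hard stop. Beyond the spring it slides with about 1 N of friction and stays where it is left
- cover_lip (a point): middle of the top edge of the near face of the cover's lip; moves with the cover. The lip is 108 mm long along the unit's y; its near face is upright, looks to the unit's -x and rises from 74 to 94 mm above the unit's origin; its back slopes down. Closed, this point lies at x -25, y 0, z 94 mm in the unit's frame
- jar: small glass sample jar with a white cap, 44 mm across, 40 mm tall, standing on the unit's left (+y) raised end; leave alone
- weight: brass calibration weight, 34 mm across, 38 mm tall, standing on the unit's right (-y) raised end; leave alone
- bob: stainless measuring bob with a thin stem, 28 mm across, 50 mm tall, standing on the unit's rear deck left (+y) of the cover; leave alone
- cup: white plastic sample cup, 72 mm across, 80 mm tall, on the bench to the left; leave alone
- bottle: amber bottle, 60 mm across, 140 mm tall, on the bench to the right; leave alone
- screwdriver: screwdriver lying on the bench to the left; leave alone
- wrench: wrench lying on the bench to the right; leave alone
- spacer: steel ring, 56 mm across, 18 mm tall, on the bench at the front right; leave alone

How it is judged:
On the way, in this order (a step that is already met when the one before it is completed fails the run):
1. the hidden button is pressed in, at least 3 mm of its 6 mm (value of joint catch above 0.003 m).
2. the cover is pushed open, to within 5 mm of its stop (value of joint cover above 0.055 m), for 0.1 s.
At the end, for the whole second after the job is handed in: the cover is at rest within 6 mm of fully open, the button has sprung back to within 1.5 mm of its rest, and every bystander is within 25 mm of where it stood (value of joint cover above 0.054 m and velocity of joint cover below 0.01 m/s and value of joint catch below 0.0015 m and not (distance of any of jar, weight, bob, cup, bottle, screwdriver, wrench, spacer from where it was at the start of the episode above 0.025 m)); the robot touches nothing.
It fails at once if a bystander is shifted, carried or tipped (more than 25 mm from its place) (distance of any of jar, weight, bob, cup, bottle, screwdriver, wrench, spacer from where it was at the start of the episode above 0.025 m).
It fails at once if a bystander is lifted off what it stands on (height (world z) of any of cup, bottle, screwdriver, wrench, spacer above 0.015 m or height (world z) of any of jar, weight above 0.097 m or height (world z) of bob above 0.085 m).
It fails at once if the robot leans on something with more than 60 N (contact force between any of the fingers, the arm and anything else above 60 N).
It also fails if it takes over 51 s, if anything falls off the work surface, if the arm or the gripper's body presses on something with over 40 N, if the wrist force passes 120 N, or if a joint passes its speed limit or range.

## Working session

There is one attempt and no reset: what is moved stays moved. The work goes in short steps, Python scripts to look and compute and a tool call to move; the robot and the scene stay as the last step left them, time stands still between calls to the robot, and variables do not carry over. Pictures are saved under pics/ and viewed, about 8 in all and at most 12, crops included, and the job is handed in when it is done.

Besides the shell and the picture viewer there is one more tool, called after "Emit:" as name(argument=value, ...), one argument or row to a line, values as JSON. jog_arm: Moves the arm, as the interface text tells. Its arguments: {"type":"object","properties":{"jaw":{"type":"array","items":{"type":"number"}},"delta_pos":{"type":"array","items":{"type":"array","items":{"type":"number"}}},"yaw":{"type":"array","items":{"type":"number"}},"squeeze":{"type":"number"}},"required":["jaw","delta_pos","yaw"]}

```bash
ls; mkdir -p pics; python3 - <<'E'
from bench import robot, viewer, nets
import cv2,numpy as np
s=robot.read_state();print(s['time_s'],s['ee_pos'],s['tool_rot'],s['ft_force'],s['gripper_width'])
for c in ['top','scene']:
    p,d=viewer.camera(c);cv2.imwrite(f'pics/{c}0.png',p);np.save(f'pics/{c}0.npy',d)
    k=viewer.calibration(c);print(c,k)
    for l in ['cover_lip','panel_mid','unit','jar','weight','bob']:
        r=nets.recognise(c,l)[:1]
        for o in r:
            v,u=o['location'];z=d[int(v),int(u)]
            P=np.array(k['rotation'])@(np.linalg.inv(k['mtx'])@[u,v,1]*z)+k['origin'];print(l,o,P.round(3))
E
```

```text
pics
0.0 [0.20684475 0.5093394  0.20489487] [ 1.91693989e-01  9.81454579e-01 -5.50921501e-04 -1.40326825e-04] [0.33199922 0.07242554 0.64483018] 0.0942741969124345
top {'mtx': array([[432.90934186,   0.        , 281.1358315 ],
       [  0.        , 432.90934186, 215.55196299],
       [  0.        ,   0.        ,   1.        ]]), 'origin': array([ 0.21052368, -0.03497848,  1.30919174]), 'rotation': array([ 0.71410709, -0.69383798,  0.06790622, -0.06347187])}Traceback (most recent call last):
  File "<stdin>", line 11, in <module>
ValueError: matmul: Input operand 1 has a mismatch in its core dimension 0, with gufunc signature (n?,k),(k,m?)->(n?,m?) (size 3 is different from 4)
```

```bash
cat > h.py <<'E'
from bench import robot, viewer, nets
import cv2,numpy as np
from scipy.spatial.transform import Rotation as R
def shot(c,n):
    k=viewer.calibration(c);p,d=viewer.camera(c);cv2.imwrite(f'pics/{n}.png',p)
    v,u=np.mgrid[:d.shape[0],:d.shape[1]]
    ray=np.stack([u,v,np.ones_like(u)],-1)@np.linalg.inv(k['mtx']).T
    P=(ray*d[...,None])@R.from_quat(k['rotation']).as_matrix().T+k['origin']
    P[d==0]=np.nan
    np.savez(f'pics/{n}.npz',P=P,p=p);return p,P
E
python3 - <<'E'
from h import *
for c in ['top','scene']:
    p,P=shot(c,c+'0')
    for l in ['cover_lip','panel_mid','unit','jar','weight','bob']:
        for o in nets.recognise(c,l)[:1]:
            v,u=o['location'];print(c,l,round(o['p'],2),int(v),int(u),P[int(v),int(u)].round(3))
E
```

```text
top cover_lip 0.83 176 242 [0.557 0.079 0.078]
top panel_mid 0.89 175 244 [0.56  0.073 0.079]
top unit 0.81 177 243 [0.555 0.076 0.077]
top jar 0.72 203 172 [0.461 0.268 0.119]
top weight 0.47 211 303 [ 0.451 -0.101  0.11 ]
top bob 0.69 222 423 [ 0.448 -0.474  0.008]
scene cover_lip 0.7 213 339 [0.551 0.092 0.075]
scene panel_mid 0.83 230 327 [0.582 0.023 0.071]
scene unit 0.81 231 328 [0.587 0.023 0.072]
scene jar 0.56 169 371 [0.493 0.264 0.117]
scene weight 0.71 218 259 [ 0.472 -0.119  0.109]
```

View pics/top0.png

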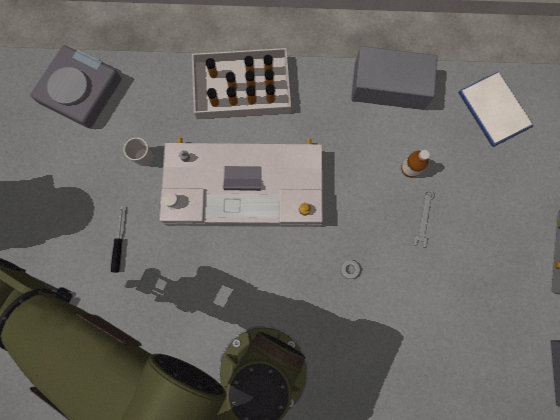

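The top view shows the white unit at columns 161–322, rows 143–226, with the cover at (177,242). The panel is at row ~206, columns 204–280, and a square outline in it, probably the button, is at about (206,232). Next I fit the unit's pose from depth.

```bash
python3 - <<'E'
from h import *
f=np.load('pics/top0.npz');P=f['P'];p=f['p']
m=(P[...,2]>.055)&(P[...,2]<.09);m[:,:140]=0;m[:,340:]=0;m[:130]=0;m[240:]=0
m=cv2.morphologyEx(m.astype(np.uint8),cv2.MORPH_CLOSE,np.ones((9,9)))
n,l,st,_=cv2.connectedComponentsWithStats(m);i=1+np.argmax(st[1:,4]);print(st[i])
Q=P[(l==i)&np.isfinite(P[...,2])&(P[...,2]>.055)&(P[...,2]<.09)]
r=cv2.minAreaRect(Q[:,:2].astype(np.float32));print(r)
for v,u in [(206,232),(207,212),(207,260),(177,242),(150,240)]: print(v,u,P[v-1:v+2,u-1:u+2].reshape(-1,3).mean(0).round(4))
cv2.imwrite('pics/crop1.png',cv2.resize(p[135:235,150:335],None,fx=4,fy=4,interpolation=cv2.INTER_CUBIC))
E
```

```text
[  160   143   163    81 12490]
((0.5419773459434509, 0.07870300114154816), (0.2441955804824829, 0.4708559215068817), 1.5103267431259155)
206 232 [nan nan nan]
207 212 [0.4633 0.163  0.07  ]
207 260 [0.4674 0.0229 0.0705]
177 242 [0.555  0.079  0.0755]
150 240 [nan nan nan]
```

View pics/crop1.png

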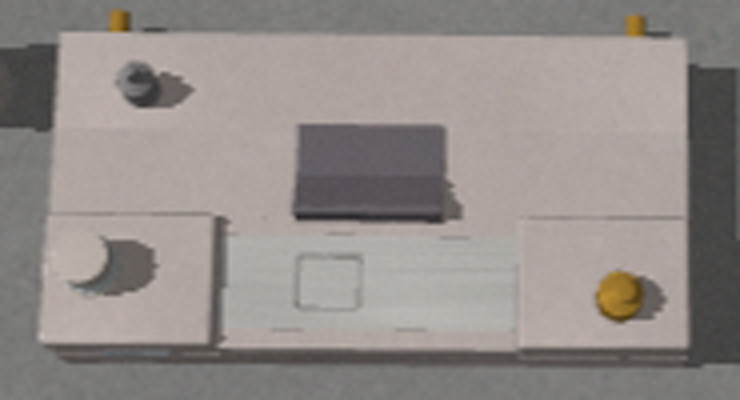

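```bash
python3 - <<'E'
from h import *
k=viewer.calibration('top');M=R.from_quat(k['rotation']).as_matrix()
def pr(cx,cy,z):
    r=M@np.linalg.inv(k['mtx'])@[150+(cx-1.5)/4,135+(cy-1.5)/4,1];o=np.array(k['origin']);return o+r*(z-o[2])/r[2]
for n,cx,cy,z in [('btn',328,282,.07),('coverL',297,124,.074),('coverR',444,126,.074),('lipL',294,214,.09),('lipR',442,217,.09),('panL',216,285,.07),('panR',518,285,.07),('rearL',58,32,.07),('rearR',686,40,.07),('endFL',40,344,.082),('endFR',688,348,.082)]:
    print(n,pr(cx,cy,z).round(4))
E
```

```text
btn [0.4706 0.106  0.07  ]
coverL [0.5886 0.1344 0.074 ]
coverR [0.5904 0.0255 0.074 ]
lipL [0.516  0.1308 0.09  ]
lipR [0.517  0.0236 0.09  ]
panL [0.4659 0.1876 0.07  ]
panR [ 0.4725 -0.0328  0.07  ]
rearL [0.6561 0.3177 0.07  ]
rearR [ 0.6645 -0.1537  0.07  ]
endFL [0.4165 0.3089 0.082 ]
endFR [ 0.4273 -0.1565  0.082 ]
```

Emit:
jog_arm(
  jaw=[0,0,0,0,0,0,0,0,0,0],
  delta_pos=[
    [2,-3,0],
    [4.5,-7,0],
    [7,-10.5,0],
    [9.5,-14,0],
    [11.5,-17.5,0],
    [14,-21,0],
    [16,-24.5,0],
    [18.5,-28,0],
    [21,-31.5,0],
    [23,-35,0],
  ],
  yaw=[3,6,9,12,15,18,21,23,23,23],
)

```text
time_s: 1.63
ee_pos: [0.4338, 0.1646, 0.2057]
tool_rot: [-0.008, 1.0, 0.0, 0.0]
ft_force: [0.1, 0.1, 0.5]
gripper_width: 0.0308
```

Emit:
jog_arm(
  jaw=[0,0,0,0,0],
  delta_pos=[
    [2,-3,0],
    [3.4,-5.3,0],
    [3.4,-5.3,0],
    [3.4,-5.3,0],
    [3.4,-5.3,0],
  ],
  yaw=[0,0,0,0,0],
)

```text
time_s: 2.05
ee_pos: [0.4666, 0.1138, 0.2054]
tool_rot: [-0.008, 1.0, 0.0, -0.0]
ft_force: [0.1, 0.8, -0.2]
gripper_width: 0.0006
```

```bash
python3 - <<'E'
from h import *
s=robot.read_state();print(s['time_s'],s['ee_pos'],s['tool_rot'],s['ft_force'],s['gripper_width'],s['q'])
p,P=shot('wrist','w1')
k=viewer.calibration('wrist');print(k['origin'],k['rotation'])
for v,u in [(210,280),(150,280),(100,280),(300,280)]: print(P[v,u].round(3))
E
```

```text
2.05 [0.46655857 0.11384269 0.20540169] [-7.77075835e-03  9.99969800e-01  6.52951667e-05 -1.04018135e-04] [ 0.09990274  0.78270359 -0.18648114] 0.0005872463376690754 [ 1.62952676e-01  1.44081602e-01  1.71147479e+00  1.67929036e-04
  1.28622162e+00 -1.42343249e+00]
[0.39186377 0.11390793 0.38485689] [0.69532242 0.70714298 0.09163748 0.08987835]
[0.474 0.112 0.068]
[0.421 0.111 0.025]
[ 0.37  0.11 -0.  ]
[0.458 0.114 0.267]
```

View pics/w1.png

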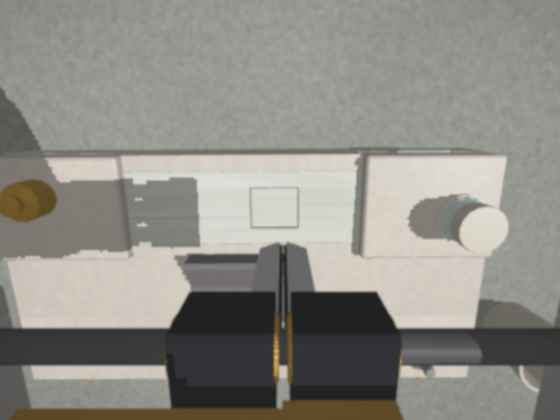

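The wrist view shows the button outline at columns 250–298, rows 187–228, centre (207.5,274). The panel runs from column 128 to 358, and the jar and weight are clear of the fingers. I'll project these onto the deck plane.

```bash
python3 - <<'E'
from h import *
k=viewer.calibration('wrist');M=R.from_quat(k['rotation']).as_matrix()
def pr(u,v,z):
    r=M@np.linalg.inv(k['mtx'])@[u,v,1];o=np.array(k['origin']);return (o+r*(z-o[2])/r[2]).round(4)
for n,u,v in [('btn',274,207.5),('TL',250,187),('TR',298,187),('BL',250,228),('BR',298,228),('panTL',130,174),('panTR',357,171),('panBL',130,246),('panBR',354,242)]: print(n,pr(u,v,.07))
E
```

```text
btn [0.4707 0.1071 0.07  ]
TL [0.4514 0.0846 0.07  ]
TR [0.4507 0.1292 0.07  ]
BL [0.4914 0.0843 0.07  ]
BR [0.4906 0.1303 0.07  ]
panTL [ 0.4411 -0.0259  0.07  ]
panTR [0.4349 0.183  0.07  ]
panBL [ 0.5117 -0.0327  0.07  ]
panBR [0.5039 0.1851 0.07  ]
```

Emit:
jog_arm(
  jaw=[0,0,0,0,0,0],
  delta_pos=[
    [0.4,-0.7,-4],
    [0.4,-0.7,-8],
    [0.4,-0.7,-10.5],
    [0.4,-0.7,-12],
    [0.4,-0.7,-12],
    [0.4,-0.7,-12],
  ],
  yaw=[0,0,0,0,0,0],
)

```text
time_s: 2.6
ee_pos: [0.4705, 0.1073, 0.0857]
tool_rot: [-0.009, 1.0, -0.0, -0.0]
ft_force: [-0.5, -0.2, -0.7]
gripper_width: 0.0003
```

Emit:
jog_arm(
  jaw=[0,0,0,0,0],
  delta_pos=[
    [0,0,-0.5],
    [0,0,-1],
    [0,0,-1.5],
    [0,0,-1.7],
    [0,0,-1.7],
  ],
  yaw=[0,0,0,0,0],
)

```text
time_s: 3.02
ee_pos: [0.4708, 0.1065, 0.0683]
tool_rot: [-0.008, 1.0, 0.0, -0.0]
ft_force: [0.4, 0.2, 0.1]
gripper_width: 0.0005
```

Below the panel surface with no force, so the tip is inside the hole. Pressing on in small steps.

Emit:
jog_arm(
  jaw=[0,0,0,0],
  delta_pos=[
    [0,0,-0.15],
    [0,0,-0.3],
    [0,0,-0.4],
    [0,0,-0.4],
  ],
  yaw=[0,0,0,0],
)

```text
time_s: 3.35
ee_pos: [0.471, 0.1064, 0.0645]
tool_rot: [-0.008, 1.0, 0.0, 0.0]
ft_force: [0.3, 0.3, 1.0]
gripper_width: 0.0002
```

Emit:
jog_arm(
  jaw=[0,0,0],
  delta_pos=[
    [0,0,-0.1],
    [0,0,-0.15],
    [0,0,-0.15],
  ],
  yaw=[0,0,0],
)

```text
time_s: 3.6
ee_pos: [0.4709, 0.1065, 0.063]
tool_rot: [-0.008, 1.0, 0.0, 0.0]
ft_force: [-1.4, 0.7, 3.9]
gripper_width: 0.0007
```

```bash
python3 - <<'E'
from h import *
s=robot.read_state();print(s['time_s'],s['ee_pos'],s['ft_force'])
p,P=shot('top','t2')
cv2.imwrite('pics/crop2.png',cv2.resize(p[135:235,150:335],None,fx=4,fy=4,interpolation=cv2.INTER_CUBIC))
E
```

```text
3.6 [0.47091964 0.10647359 0.06296677] [-1.4004099   0.66626742  3.89630913]
```

View pics/crop2.png

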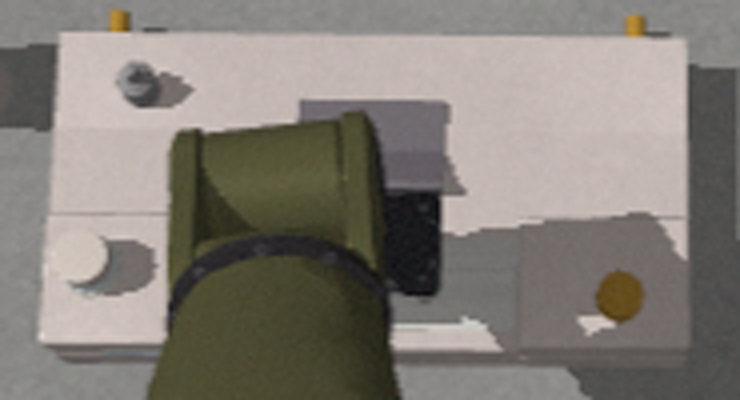

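The cover's rear edge moved from crop row 125 to 101, about 17 mm, so it has sprung ajar. Now I raise the tip, centre it on the lip and push.

Emit:
jog_arm(
  jaw=[0,0,0,0,0,0,0,0,0,0],
  delta_pos=[
    [0,0,1],
    [0,0,2],
    [0,-1.4,2],
    [1,-2.7,2],
    [3,-2.7,2],
    [4.5,-2.7,2],
    [5.2,-2.7,2],
    [6,-2.7,2],
    [6.8,-2.7,2],
    [7.6,-2.6,2],
  ],
  yaw=[0,0,0,0,0,0,0,0,0,0],
)

```text
time_s: 4.48
ee_pos: [0.5471, 0.0804, 0.0831]
tool_rot: [-0.008, 1.0, -0.0, -0.0]
ft_force: [-1.2, -1.0, 0.2]
gripper_width: 0.0002
```

Emit:
jog_arm(
  jaw=[0,0,0,0,0,0],
  delta_pos=[
    [0.5,0,0],
    [1,0,0],
    [1.5,0,0],
    [1.8,0,0],
    [1.8,0,0],
    [1.8,0,0],
  ],
  yaw=[0,0,0,0,0,0],
)

```text
time_s: 4.98
ee_pos: [0.5649, 0.0804, 0.0829]
tool_rot: [-0.008, 1.0, -0.0, 0.0]
ft_force: [0.0, 0.2, 0.1]
gripper_width: 0.0002
```

Emit:
jog_arm(
  jaw=[0,0,0],
  delta_pos=[
    [0.2,0,0],
    [0.4,0,0],
    [0.4,0,0],
  ],
  yaw=[0,0,0],
)

```text
time_s: 5.23
ee_pos: [0.568, 0.0805, 0.0829]
tool_rot: [-0.008, 1.0, -0.0, -0.001]
ft_force: [-8.2, -0.3, 4.2]
gripper_width: 0.0009
```

Emit:
jog_arm(
  jaw=[0,0,0],
  delta_pos=[
    [0.1,0,0],
    [0.2,0,0],
    [0.2,0,0],
  ],
  yaw=[0,0,0],
)

```text
time_s: 5.48
ee_pos: [0.5683, 0.0804, 0.0829]
tool_rot: [-0.008, 1.0, -0.0, -0.004]
ft_force: [-22.7, -1.0, 14.1]
gripper_width: 0.0004
```

The tip met the hard stop at x≈0.568, where it was expected. Back off and up, then check.

Emit:
jog_arm(
  jaw=[0,0,0,0,0,0,0,0,0,0],
  delta_pos=[
    [-1,0,0],
    [-3,0,0],
    [-3,0,3],
    [-3,0,7],
    [-3,0,11],
    [-6,0,14],
    [-9,0,16],
    [-13,0,16],
    [-17,0,16],
    [-17,0,16],
  ],
  yaw=[0,0,0,0,0,0,0,0,0,0],
)

```text
time_s: 6.32
ee_pos: [0.3961, 0.0805, 0.2433]
tool_rot: [-0.008, 1.0, 0.0, 0.0]
ft_force: [-0.1, 0.5, -0.5]
gripper_width: 0.0006
```

```bash
python3 - <<'E'
from h import *
s=robot.read_state();print(s['time_s'],s['ee_pos'],s['ft_force'])
p,P=shot('top','t3');shot('wrist','w3')
a=cv2.resize(p[135:235,150:335],None,fx=3,fy=3,interpolation=cv2.INTER_CUBIC)
b=cv2.resize(cv2.imread('pics/w3.png'),(370,278));c=np.zeros((580,555,3),np.uint8);c[:300]=a;c[300:578,:370]=b
cv2.imwrite('pics/c3.png',c)
E
```

```text
6.3167 [0.39607068 0.08046629 0.24332529] [-0.08028762  0.51428823 -0.47002172]
```

View pics/c3.png

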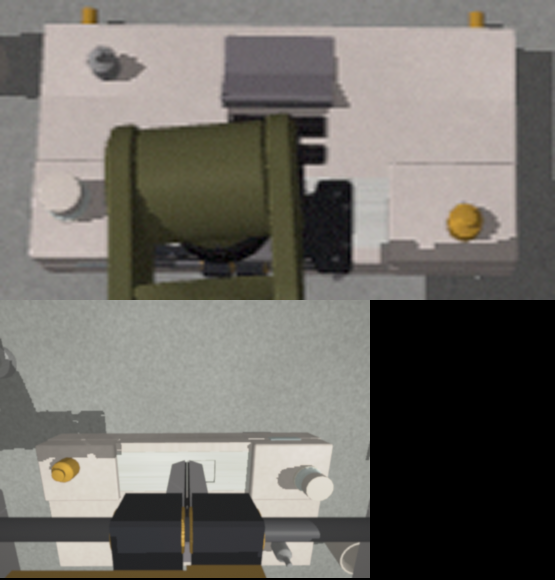

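```bash
python3 - <<'E'
from h import *
k=viewer.calibration('top');M=R.from_quat(k['rotation']).as_matrix()
def pr(u,v,z):
    r=M@np.linalg.inv(k['mtx'])@[u,v,1];o=np.array(k['origin']);return (o+r*(z-o[2])/r[2]).round(4)
E=[]
for n in ['top0','t3']:
    g=cv2.imread(f'pics/{n}.png',0)[:,228:256].mean(1);d=-np.diff(g[140:175]);i=d.argmax();j=i+(d[i+1]-d[i-1])/2/(2*d[i]-d[i-1]-d[i+1]);e=pr(242,140.5+j,.076);print(n,140.5+j,e);E.append(e)
print(E[1]-E[0])
E
```

```text
top0 165.56874039938555 [0.5898 0.0806 0.076 ]
t3 146.5240464344942 [0.6489 0.0832 0.076 ]
[0.0591 0.0026 0.    ]
```

Measured cover travel is 59 mm, so it is fully open. The arm is clear; handing in.

```bash
python3 -c "
from bench import robot
print(robot.finish_job())"
```

```text
the job is handed in; nothing more can be done
None
```

The cover is fully open and the job is handed in; no verdict was reported.

- **Button:** I found it by eye at about (0.471, 0.107) m. I pressed it with shut fingertips to about 3.9 N, and the cover sprang about 17 mm ajar.
- **Cover:** I pushed the lip from its middle until it met the hard stop at about 23 N along the push (about 27 N in total). Then I backed off and lifted clear, finishing at 6.3 s.
- **Last checks:** The top camera gave 59 mm of cover travel out of 60. The wrist force was back near zero with the arm clear. The jar, weight and bob looked in place in the pictures; I did not re-measure them or check the bystanders on the bench.
- **Not measured:** I did not measure the button's return. I took it as sprung back because nothing was touching it.

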